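Open the fuse bay of a battery control unit

ROBOT

A 7-joint arm with a two-finger parallel gripper is mounted at the origin on the work surface. World frame = base frame: x ahead of the robot, y to its left, z up, the work surface at z = 0. Lengths are in mm, angles in rad, forces in N, time in s.
With the tool pointing down it reaches from about 350 to 775 mm from the base axis. Payload 3.1 kg.
Tool frame: the origin (TCP) lies midway between the tips of the shut fingers; the grasp point (between the pads) lies 19 mm behind it; z points along the fingers, x is the direction in which the jaws open and shut, and the axes are right-handed (so a half turn about z gives the same grasp; the last joint's range is limited). The gripper opens to 85 mm and grips with 20 to 120 N. Pads are 22 mm wide; open, the fingers measure 114 mm over their backs; the gripper's body (76 mm by 85 mm) begins 54 mm behind the grasp point. The pads swing forward as they close: fully open they stand 13 mm farther back than shut.
Start: joints at [1.288, 0.311, 0.014, 1.512, -0.004, 1.319, -0.027], TCP at [131.196, -534.139, 231.304] pointing down, gripper open.
Joint ranges: [-2.7, 2.7], [-0.3, 1.91], [-1.27, 1.3], [0.12, 2.57], [-1.44, 4.58], [0.2, 2.03], [-3.05, 3.05]. Speed limits (rad/s): [2.79, 2.79, 3.14, 3.14, 3.14, 3.14, 3.14].

INTERFACE

Orientations are given as [roll, pitch, yaw] about the fixed x, y, z axes, in that order (R = Rz(yaw) Ry(pitch) Rx(roll)).
In Python, from station import sensors, vision, robot gives the robot as it stands. The module is installed in compiled form; this text tells all that it offers.
- The arm moves only by the tool apply_moves, never from a script. Its argument "increments" is a list of rows, each an object of numbers: "gripper": the opening, from -1 (shut) to 1 (fully open); "x", "y", "z": the shift along the world's x, y, z in m; "turn": the turn about the world's z in rad. A call has 1 to 5 rows; each row is the pose to reach, as a shift and turn from the pose commanded when the call began; what a row does not reach only later rows make up. A row lasts 1/8 s, in which the tool goes at most 62.5 mm and 10.7 degrees, less where a joint would pass 70% of its speed; a pose out of reach is approached as far as the arm can. A call with a gripper value outside its range is refused whole. The fingers move at their own pace and stop on an object; "squeeze" is the grip in N (left out, the last holds). Time passes only in rows, so rows that repeat a pose let the fingers close. It gives the time, the measured TCP pose, the force and the opening at its end, in the units of the state.
- sensors.sense(): the state, without advancing time (a new reading comes with each control period).
- vision.capture(name): name is "side" or "top"; returns a dict with "image" (480x640x3 uint8, red, green, blue), "z_map" (480x640 float32, mm along the optical axis (not along the pixel's ray), 0 where there is no reading), "fovy" (degrees; the focal length in pixels is half the picture's height over the tangent of half this angle, whatever the lens; pixels are square), "cx", "cy" (the principal point, pixels), "camera_from_world" (4x4, takes a point from world to camera coordinates). Camera axes: x right, y down, z forward; pixel columns grow to the right and rows downward; lengths in mm; the calibration is good to about 2 mm. A picture is of the moment at which its call begins.
- robot.job_done(): hands the job in, once; it reports no verdict.
The state is a dict: "t": time; "joint_positions": joint angles; "joint_vel": joint speeds; "effort": joint torques, N m; "position": TCP position; "eef_rot": TCP orientation; "wrist_force": force on the tool from outside, world axes, zero at the start; "torque": the same for the moment, N m; "width": finger opening in mm.
Only numpy, scipy, OpenCV 4.12 (cv2) and the standard library are available. Lean on these libraries where they do the work, as an engineer would, in place of code of your own. Each camera call takes 0.05 s, during which the arm holds its last target.

TASK

Open the fuse bay of the grey battery control unit. With the fingertips press the ribbed lock switch down in its slot and slide it to the other end of the slot so that it clicks in and stays there; then press the ribbed tab in the black cover down and, keeping it down, slide the cover along its rails, the way its arrow points, until it is fully open. Press gently (never hard enough to crack the plastic), leave the switch across and the cover open, and do not disturb the things lying about.

Things in the scene. Friction and masses are not known exactly. Their poses are not given: they have to be found in the camera images.
- unit: battery control unit, a grey box fixed on the bench, 150 (x) x 230 (y) x 60 mm high. Origin: centre of its underside; z up, x and y along its sides. Flat deck at z 60. Switch slot in the lower-x half, black cover between two rails 8 mm high in the other. Fixed black connector on the deck, x -50 to -14, y -111 to -83, 9 mm high. A loose bus bar lies on the deck at about y 90.
- slot (a point): centre of the lock switch's slot at deck level, (-42, 0, 60) mm of the unit, axes as the unit. The slot is a recess with upright walls, 36 mm wide (x), 80 mm long (y), over 20 mm deep. In it runs the switch, a grey ribbed flat pad 34 (x) x 46 (y) mm. At rest its top lies flush with the deck or up to 8 mm below it: this differs from unit to unit and must be felt.
- locked_pad (a point): on the unit at deck level, (-42, 15, 60) mm: the pad's centre in x and y with the switch at 0 (it lies switch further along the unit's -y). The pad goes down 5 mm against a spring (4 N at first, 12 N fully down, then a hard stop). Pressed more than 3 mm (9 N) it passes its catch. Fingertips drag it by friction on its top, against 2 to 4 N. Over 35 N harms it.
- switch (a joint): travel of the lock switch along the unit's -y, m: 0 locked (+y end of the slot), 0.030 unlocked, the other end stop. Starts at 0 to 0.004, the loose play before its catch. From 0.022 on the pad springs up beyond the catch and stays; left short of that it is not unlocked. While locked, a bar under the cover's tab keeps the tab from going down.
- cover (a joint): travel of the cover along the unit's +y, m: 0 shut, 0.060 fully open, at a stop; starts at 0 to 0.002. A black plate 70 (x) x 90 (y) x 12 mm on the deck, top at z 72 mm of the unit; shut, its centre is at (30, -50) mm of the unit. It is caught at 3 mm until the tab is pressed; from 0.056 on the tab springs up and holds it open.
- tab_top (a point): centre of the tab's top when up; moves with the cover (shut: x 30, y -35, z 70 mm of the unit), axes as the unit. The tab is a grey ribbed flat pad 36 (x) x 42 (y) mm in a pocket 38 x 44 mm of the cover, 2 mm below the cover's top. Unlocked, it goes down 5.5 mm on a spring (4 to 13 N, then a hard stop); more than 4 mm frees the cover.
- tab_open (a point): on the unit, (30, 25, 70) mm: where the tab's centre is when the cover is fully open. Fingertips pressed into the pocket carry the cover along by friction on the tab and by pushing the pocket's wall; it resists with 2 to 4 N. Nowhere press or push on the unit with over 35 N.
- tester: bystander: bench tester, white box 120 x 160 x 66 mm, fixed, left or right of the unit; origin at the centre of its underside.
- busbar: bystander: copper bus bar 80 x 20 x 4 mm, loose on the unit's deck near its +y end, long side about along the unit's x; origin at the centre of its underside. Leave it where it is.
- screwdriver: bystander: screwdriver 150 mm long, loose on top of the tester.
- wrench: bystander: wrench 170 mm long, loose on the bench, on the far side.
- module: bystander: battery module 280 x 105 x 20 mm lying flat on the bench at the left.
- jar: bystander: closed jar, 64 mm across, 90 mm high, on the bench at the right.
- mug: bystander: white mug, 80 mm across, 90 mm high, on the bench at the right.

How it is judged (in metres and radians):
On the way, in this order (a step that is already met when the one before it is completed fails the run):
1. the lock switch has been slid across and past its catch (value of joint switch above 0.0225 m), for 0.2 s.
2. the cover has been slid open (value of joint cover above 0.0555 m), for 0.2 s.
At the end, for the whole second after the job is handed in: the lock switch stays unlocked (at least 22.5 mm of its 30 mm travel) and the cover fully open (at least 55.5 mm of its 60 mm travel), both at rest (value of joint switch above 0.0225 m and value of joint cover above 0.0555 m and velocity of joint each of switch, cover below 0.01 m/s); the robot touches nothing.
It fails at once if the robot presses on the unit with more than 35 N (contact force between any of the arm, the fingers and unit above 35 N).
It fails at once if a bystander is shoved more than 25 mm from its place (distance of any of busbar, screwdriver, wrench, module, jar, mug from where it was at the start of the episode above 0.025 m).
It also fails if it takes over 58 s, if anything falls off the work surface, if the arm or the gripper's body presses on something with over 40 N, if the wrist force passes 120 N, or if a joint passes its speed limit or range.

## Working session

There is one attempt and no reset: what is moved stays moved. The work goes in short steps, Python scripts to look and compute and a tool call to move; the robot and the scene stay as the last step left them, time stands still between calls to the robot, and variables do not carry over. Pictures are saved under pics/ and viewed, and the job is handed in when it is done.

Besides the shell and the picture viewer there is one more tool, called after "Emit:" by a JSON object that holds its "fn" and its "kwargs". apply_moves: Moves the arm, as the interface text tells. Its arguments: {"type":"object","properties":{"increments":{"type":"array"},"squeeze":{"type":"number"}},"required":["increments"]}

```bash
mkdir -p pics
cat > h.py <<'E'
import numpy as np,cv2
from station import sensors,vision,robot
def cap(n,f):
    d=vision.capture(n); cv2.imwrite('pics/'+f,d['image'][:,:,::-1]); np.savez('pics/'+f[:-4]+'.npz',**d); return d
def world(d,u,v,z=None):
    F=240/np.tan(np.radians(d['fovy'])/2); T=np.linalg.inv(d['camera_from_world'])
    u=np.asarray(u,float);v=np.asarray(v,float)
    zz=d['z_map'][v.astype(int),u.astype(int)] 
    p=np.stack([(u-d['cx'])/F*zz,(v-d['cy'])/F*zz,zz],-1)
    return p@T[:3,:3].T+T[:3,3]
E
python3 - <<'E'
from h import *
for n in('top','side'):
    d=cap(n,n+'0.png'); print(d['fovy'],d['cx'],d['cy'],d['camera_from_world'].round(3).tolist())
print(sensors.sense())
E
```

```text
53.25757362756805 322.28579533540164 238.4167673430808 [[0.017, -1.0, -0.019, 64.966], [-0.988, -0.014, -0.155, 606.93], [0.154, 0.021, -0.988, 1131.067], [0.0, 0.0, 0.0, 1.0]]
49.95173958992056 308.2771819733542 246.19848101139704 [[-0.877, -0.481, 0.002, 553.062], [-0.26, 0.471, -0.843, 187.964], [0.404, -0.74, -0.538, 1459.725], [0.0, 0.0, 0.0, 1.0]]
{'t': 0.1, 'joint_positions': array([ 1.2882974 ,  0.31165067,  0.01398458,  1.51290945, -0.00438335,
        1.31920803, -0.02718735]), 'joint_vel': array([-0.00042437, -0.00106574,  0.00027223, -0.00564238, -0.00052431,
       -0.00134476, -0.00045761]), 'effort': array([ 6.86030726e-04, -3.80854797e+01,  1.46541693e-01, -2.31243074e+01,
        1.22532964e-02,  8.04730982e-03, -5.68128456e-06]), 'position': array([ 131.01692835, -533.48526216,  230.32181738]), 'eef_rot': array([ 3.14148941e+00,  2.14255636e-03, -1.32989623e+00]), 'wrist_force': array([-0.418167  ,  0.49086181,  0.15295713]), 'torque': array([-0.0061636 ,  0.00904409,  0.04226014]), 'width': 85.57581294818708}
```

View pics/top0.png

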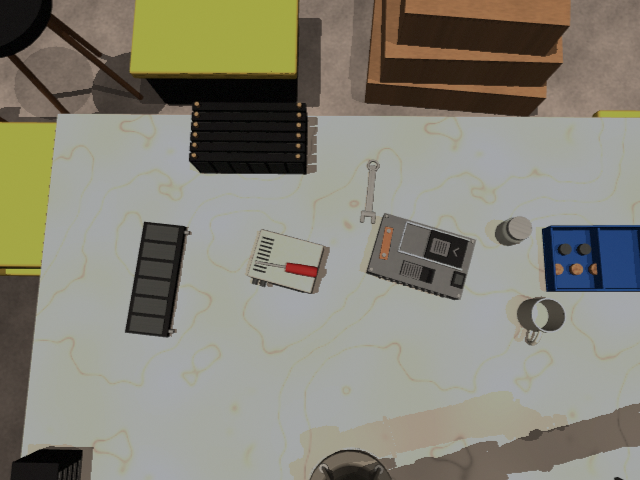

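View pics/side0.png

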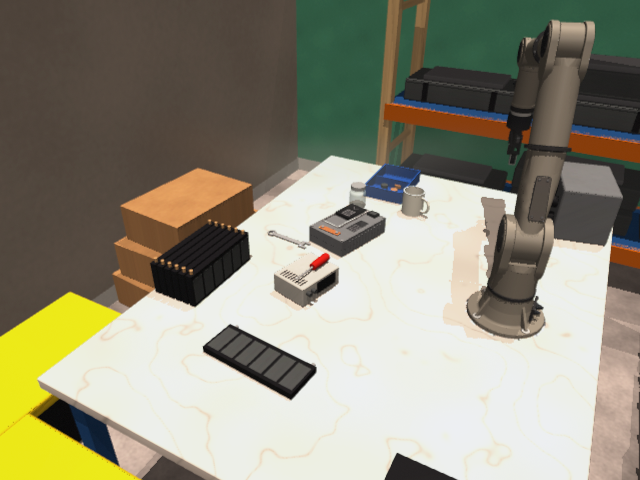

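Run:
```python
from h import *
d=dict(np.load('pics/top0.npz'))
im=d['image'][195:315,350:495,::-1]
cv2.imwrite('pics/crop0.png',cv2.resize(im,None,fx=5,fy=5,interpolation=cv2.INTER_CUBIC))
v,u=np.mgrid[195:315,350:495]; p=world(d,u.ravel(),v.ravel()); 
m=(p[:,2]>50)&(p[:,2]<85)&(p[:,0]<720)&(p[:,1]>-480); q=p[m]
print(m.sum(),np.percentile(q[:,2],[5,25,50,75,95]))
r=cv2.minAreaRect(q[:,:2].astype(np.float32)); print(r,cv2.boxPoints(r))
print(np.histogram(q[:,2],bins=np.arange(50,86,2)))
```

```text
5744 [55.55902004 59.08633751 61.35597513 66.78602963 73.27624397]
((565.3623657226562, -167.02804565429688), (231.13601684570312, 154.15879821777344), 73.93661499023438) [[ 459.3147  -256.75592]
 [ 607.4546  -299.41174]
 [ 671.41003  -77.30017]
 [ 523.27014  -34.64435]]
(array([  55,  107,  188,  554, 1117, 1228,  666,  282,  275,  360,  378,
        356,  147,   30,    1,    0,    0]), array([50, 52, 54, 56, 58, 60, 62, 64, 66, 68, 70, 72, 74, 76, 78, 80, 82,
       84]))
```

View pics/crop0.png

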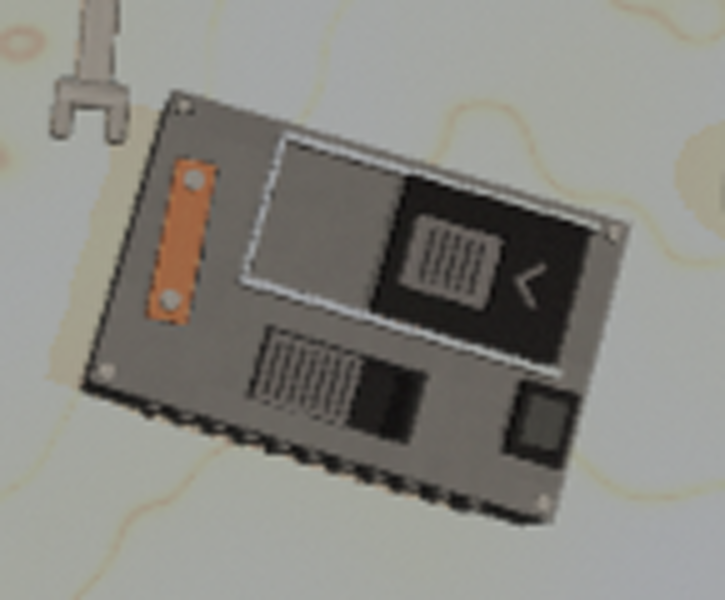

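```bash
cat >> h.py <<'E'
def ray(d,u,v,z):
    F=240/np.tan(np.radians(d['fovy'])/2); T=np.linalg.inv(d['camera_from_world'])
    r=T[:3,:3]@np.array([(u-d['cx'])/F,(v-d['cy'])/F,1]); o=T[:3,3]
    return (o+r*(z-o[2])/r[2])
E
python3 - <<'E'
from h import *
d=dict(np.load('pics/top0.npz'))
# crop px, unit xyz
P=[((172,92),(75,115,60)),((630,222),(75,-115,60)),((552,522),(-75,-115,60)),((85,383),(-75,115,60)),
   ((268,326),(-24,40,60)),((427,370),(-24,-40,60)),((412,443),(-60,-40,60)),((248,398),(-60,40,60))]
W=[];U=[]
for (x,y),uu in P:
    W.append(ray(d,350+(x+.5)/5-.5,195+(y+.5)/5-.5,uu[2])[:2]);U.append(uu[:2])
W=np.array(W);U=np.array(U,float)
mw,mu=W.mean(0),U.mean(0);H=(U-mu).T@(W-mw);u,s,vt=np.linalg.svd(H);R=vt.T@u.T
t=mw-R@mu; print(np.arctan2(R[1,0],R[0,0]),t); print((W-(U@R.T+t)).round(1)); 
for n,x,y in(('slot',-42,0),('pad',-42,15),('tab',30,-35),('tabopen',30,25)): print(n,R@[x,y]+t)
pts={'tabc':(450,260,70),'slotR':(420,407,60),'slotL':(258,362,60),'padR':(357,385,58),'coverL':(388,248,72),'bus':(183,241,64),'tabL':(408,250,70),'tabR':(492,275,70)}
for k,(x,y,z) in pts.items():
    w=ray(d,350+(x+.5)/5-.5,195+(y+.5)/5-.5,z); print(k,w.round(1),(R.T@(w[:2]-t)).round(1))
# depth profile
for k,(x,y,z) in pts.items():
    w=world(d,[350+x/5],[195+y/5])[0];print(k,w.round(1))
for name,poly in(('pad',[(275,345),(345,365),(330,405),(262,385)]),('deck',[(300,180),(380,200),(350,290),(270,270)]),('tab',[(420,225),(490,245),(475,295),(408,275)])):
    mk=np.zeros((480,640),np.uint8);cv2.fillPoly(mk,[np.array([(350+a/5,195+b/5) for a,b in poly],np.int32)],1)
    v,u=np.nonzero(mk);p=world(d,u,v);print(name,len(p),np.median(p[:,2]),p[:,2].std()/len(p)**.5)
E
```

```text
-0.27363165820712493 [ 566.7778338  -166.48951428]
[[-1.  -0.3]
 [-0.3  0.1]
 [-0.8  1.1]
 [-0.1  1.4]
 [-0.  -0.7]
 [ 1.4  0.4]
 [ 1.  -1.5]
 [-0.3 -0.5]]
slot [ 526.34040745 -155.1398645 ]
pad [ 530.39385379 -140.69792652]
tab [ 586.20366829 -208.29426227]
tabopen [ 602.41745368 -150.52651034]
tabc [ 586.4 -208.    70. ] [ 30.1 -34.7]
slotR [ 516.5 -194.4   60. ] [-40.9 -40.5]
slotL [ 536.9 -117.2   60. ] [-42.   39.4]
padR [ 526.7 -164.9   58. ] [-39.   -9.3]
coverL [ 591.5 -178.1   72. ] [26.9 -4.5]
bus [594.7 -81.   64. ] [ 3.8 89.9]
tabL [ 591. -188.   70.] [ 29.1 -14.2]
tabR [ 579.4 -227.9   70. ] [ 28.8 -55.7]
tabc [ 585.5 -209.1   69.4]
slotR [ 515.6 -195.6   58.8]
slotL [ 538.8 -122.4   31. ]
padR [ 528.3 -171.1   29.9]
coverL [ 592.  -180.9   62.4]
bus [593.8 -81.9  63.8]
tabL [ 589.9 -188.8   71. ]
tabR [ 578.6 -229.    69.1]
pad 147 55.191510904832285 7.848287862484689
deck 347 59.943201836609205 4.683472700629595
tab 177 70.31547135614005 6.4354221891849415
```

Emit:
{"fn": "apply_moves", "kwargs": {"increments": [{"x":0.04,"y":0.039,"z":0,"turn":-0.1,"gripper":-1},{"x":0.08,"y":0.078,"z":0,"turn":-0.2,"gripper":-1},{"x":0.12,"y":0.117,"z":0,"turn":-0.3,"gripper":-1},{"x":0.16,"y":0.156,"z":0,"turn":-0.4,"gripper":-1},{"x":0.2,"y":0.195,"z":0,"turn":-0.514,"gripper":-1}], "squeeze": 40}}

```text
t: 0.72
position: [332.0, -337.5, 231.0]
eef_rot: [3.141, 0.0, -1.848]
wrist_force: [0.5, -1.1, 0.4]
width: -0.1
```

Emit:
{"fn": "apply_moves", "kwargs": {"increments": [{"x":0.04,"y":0.039,"z":0,"turn":0,"gripper":-1},{"x":0.08,"y":0.078,"z":0,"turn":0,"gripper":-1},{"x":0.12,"y":0.117,"z":0,"turn":0,"gripper":-1},{"x":0.16,"y":0.156,"z":-0.03,"turn":0,"gripper":-1},{"x":0.199,"y":0.198,"z":-0.06,"turn":0,"gripper":-1}]}}

```text
t: 1.35
position: [529.5, -142.3, 172.0]
eef_rot: [-3.141, -0.0, -1.845]
wrist_force: [0.7, -1.0, 0.6]
width: -0.1
```

Emit:
{"fn": "apply_moves", "kwargs": {"increments": [{"x":0,"y":0,"z":-0.03,"turn":0,"gripper":-1},{"x":0,"y":0,"z":-0.06,"turn":0,"gripper":-1},{"x":0,"y":0,"z":-0.06,"turn":0,"gripper":-1},{"x":0,"y":0,"z":-0.06,"turn":0,"gripper":-1}]}}

```text
t: 1.85
position: [528.9, -143.5, 113.7]
eef_rot: [-3.14, 0.0, -1.844]
wrist_force: [-0.0, 0.8, -0.2]
width: 0.2
```

Run:
```python
from h import *
a=cap('top','top1.png');b=cap('side','side1.png')
i1=cv2.resize(a['image'][195:315,350:495,::-1],None,fx=4,fy=4,interpolation=cv2.INTER_CUBIC)
i2=cv2.resize(b['image'][140:260,270:415,::-1],None,fx=4,fy=4,interpolation=cv2.INTER_CUBIC)
cv2.imwrite('pics/c1.png',cv2.resize(np.hstack([i1,i2]),(800,331)))
for k in range(2): print(sensors.sense()['position'])
```

```text
[ 529.51301991 -143.57377725  114.41824463]
[ 529.51301991 -143.57377725  114.41824463]
```

View pics/c1.png

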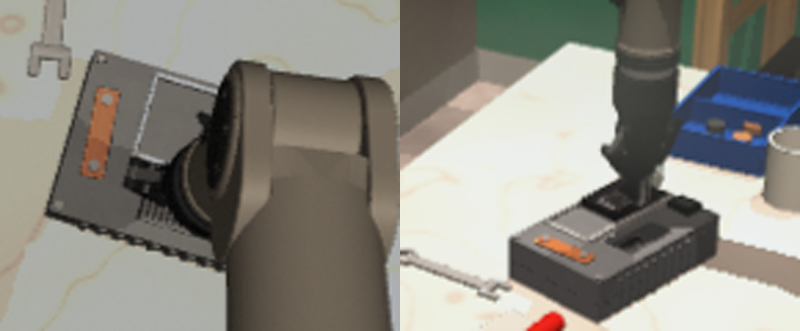

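Emit:
{"fn": "apply_moves", "kwargs": {"increments": [{"x":0.001,"y":0.002,"z":-0.02,"turn":0,"gripper":-1},{"x":0.001,"y":0.002,"z":-0.04,"turn":0,"gripper":-1},{"x":0.001,"y":0.002,"z":-0.045,"turn":0,"gripper":-1},{"x":0.001,"y":0.002,"z":-0.045,"turn":0,"gripper":-1}]}}

```text
t: 2.45
position: [529.8, -141.4, 68.5]
eef_rot: [-3.14, -0.0, -1.844]
wrist_force: [-0.3, -0.1, 0.1]
width: -0.0
```

Emit:
{"fn": "apply_moves", "kwargs": {"increments": [{"x":0,"y":0,"z":-0.002,"turn":0,"gripper":-1},{"x":0,"y":0,"z":-0.004,"turn":0,"gripper":-1},{"x":0,"y":0,"z":-0.004,"turn":0,"gripper":-1}]}}

```text
t: 2.82
position: [529.4, -141.2, 63.9]
eef_rot: [-3.141, -0.0, -1.844]
wrist_force: [-1.0, -1.0, -0.6]
width: -0.1
```

Emit:
{"fn": "apply_moves", "kwargs": {"increments": [{"x":0,"y":0,"z":-0.002,"turn":0,"gripper":-1},{"x":0,"y":0,"z":-0.003,"turn":0,"gripper":-1},{"x":0,"y":0,"z":-0.003,"turn":0,"gripper":-1}]}}

```text
t: 3.2
position: [529.2, -141.1, 60.6]
eef_rot: [3.141, -0.0, -1.844]
wrist_force: [-0.3, -0.2, -0.5]
width: 0.2
```

Emit:
{"fn": "apply_moves", "kwargs": {"increments": [{"x":0,"y":0,"z":-0.001,"turn":0,"gripper":-1},{"x":0,"y":0,"z":-0.002,"turn":0,"gripper":-1},{"x":0,"y":0,"z":-0.002,"turn":0,"gripper":-1}]}}

```text
t: 3.58
position: [529.2, -141.1, 58.7]
eef_rot: [3.141, -0.0, -1.844]
wrist_force: [-0.7, 0.6, 0.9]
width: -0.3
```

Emit:
{"fn": "apply_moves", "kwargs": {"increments": [{"x":0,"y":0,"z":-0.001,"turn":0,"gripper":-1},{"x":0,"y":0,"z":-0.001,"turn":0,"gripper":-1}]}}

```text
t: 3.82
position: [529.2, -141.2, 57.7]
eef_rot: [3.141, -0.0, -1.844]
wrist_force: [-0.8, -0.4, -0.3]
width: -0.1
```

Emit:
{"fn": "apply_moves", "kwargs": {"increments": [{"x":0,"y":0,"z":-0.001,"turn":0,"gripper":-1},{"x":0,"y":0,"z":-0.001,"turn":0,"gripper":-1}]}}

```text
t: 4.08
position: [529.3, -141.1, 56.7]
eef_rot: [3.141, -0.0, -1.844]
wrist_force: [-0.9, -0.2, -0.1]
width: 0.1
```

Emit:
{"fn": "apply_moves", "kwargs": {"increments": [{"x":0,"y":0,"z":-0.001,"turn":0,"gripper":-1},{"x":0,"y":0,"z":-0.001,"turn":0,"gripper":-1}]}}

```text
t: 4.32
position: [529.2, -141.1, 55.6]
eef_rot: [3.141, -0.0, -1.844]
wrist_force: [0.5, 0.4, -0.3]
width: 0.0
```

Emit:
{"fn": "apply_moves", "kwargs": {"increments": [{"x":0,"y":0,"z":-0.001,"turn":0,"gripper":-1},{"x":0,"y":0,"z":-0.001,"turn":0,"gripper":-1}]}}

```text
t: 4.58
position: [529.5, -141.1, 54.8]
eef_rot: [-3.141, 0.0, -1.844]
wrist_force: [0.7, -0.2, 0.3]
width: -0.1
```

Emit:
{"fn": "apply_moves", "kwargs": {"increments": [{"x":0,"y":0,"z":-0.001,"turn":0,"gripper":-1},{"x":0,"y":0,"z":-0.001,"turn":0,"gripper":-1}]}}

```text
t: 4.82
position: [529.4, -141.1, 54.2]
eef_rot: [-3.141, -0.0, -1.844]
wrist_force: [-0.7, -0.2, 4.7]
width: -0.1
```

Emit:
{"fn": "apply_moves", "kwargs": {"increments": [{"x":0,"y":0,"z":-0.001,"turn":0,"gripper":-1},{"x":0,"y":0,"z":-0.001,"turn":0,"gripper":-1}]}}

```text
t: 5.08
position: [529.5, -141.2, 53.3]
eef_rot: [-3.141, -0.0, -1.844]
wrist_force: [-1.3, 0.4, 5.8]
width: 0.1
```

Emit:
{"fn": "apply_moves", "kwargs": {"increments": [{"x":0,"y":0,"z":-0.001,"turn":0,"gripper":-1},{"x":0,"y":0,"z":-0.001,"turn":0,"gripper":-1}]}}

```text
t: 5.32
position: [529.5, -141.2, 52.5]
eef_rot: [-3.141, -0.0, -1.844]
wrist_force: [-2.6, -0.2, 7.0]
width: 0.2
```

Emit:
{"fn": "apply_moves", "kwargs": {"increments": [{"x":0,"y":0,"z":-0.001,"turn":0,"gripper":-1},{"x":0,"y":0,"z":-0.002,"turn":0,"gripper":-1},{"x":0,"y":0,"z":-0.002,"turn":0,"gripper":-1}]}}

```text
t: 5.7
position: [529.5, -141.2, 50.9]
eef_rot: [-3.141, -0.0, -1.844]
wrist_force: [-3.2, 1.1, 10.0]
width: 0.2
```

Emit:
{"fn": "apply_moves", "kwargs": {"increments": [{"x":0,"y":0,"z":-0.001,"turn":0,"gripper":-1},{"x":0,"y":0,"z":-0.001,"turn":0,"gripper":-1}]}}

```text
t: 5.95
position: [529.5, -141.2, 50.1]
eef_rot: [-3.141, -0.0, -1.844]
wrist_force: [-3.9, 1.1, 10.2]
width: 0.3
```

Emit:
{"fn": "apply_moves", "kwargs": {"increments": [{"x":0,"y":0,"z":-0.001,"turn":0,"gripper":-1},{"x":0,"y":0,"z":-0.001,"turn":0,"gripper":-1}]}}

```text
t: 6.2
position: [529.5, -141.2, 49.6]
eef_rot: [-3.141, -0.001, -1.844]
wrist_force: [-4.7, 0.6, 13.0]
width: -0.0
```

Emit:
{"fn": "apply_moves", "kwargs": {"increments": [{"x":-0.0005,"y":-0.002,"z":0,"turn":0,"gripper":-1},{"x":-0.001,"y":-0.004,"z":0,"turn":0,"gripper":-1},{"x":-0.0016,"y":-0.006,"z":0,"turn":0,"gripper":-1},{"x":-0.0022,"y":-0.008,"z":0,"turn":0,"gripper":-1}]}}

```text
t: 6.7
position: [527.8, -147.2, 49.6]
eef_rot: [-3.141, 0.002, -1.843]
wrist_force: [-3.9, 3.4, 13.2]
width: 0.3
```

Emit:
{"fn": "apply_moves", "kwargs": {"increments": [{"x":-0.0005,"y":-0.002,"z":0,"turn":0,"gripper":-1},{"x":-0.0011,"y":-0.004,"z":0,"turn":0,"gripper":-1},{"x":-0.0017,"y":-0.006,"z":0,"turn":0,"gripper":-1},{"x":-0.0022,"y":-0.008,"z":0,"turn":0,"gripper":-1}]}}

```text
t: 7.2
position: [525.5, -155.2, 49.6]
eef_rot: [-3.141, 0.002, -1.843]
wrist_force: [-4.0, 4.9, 12.9]
width: 0.1
```

Emit:
{"fn": "apply_moves", "kwargs": {"increments": [{"x":-0.0005,"y":-0.002,"z":0,"turn":0,"gripper":-1},{"x":-0.0011,"y":-0.004,"z":0,"turn":0,"gripper":-1},{"x":-0.0017,"y":-0.006,"z":0,"turn":0,"gripper":-1},{"x":-0.0022,"y":-0.008,"z":0,"turn":0,"gripper":-1}]}}

```text
t: 7.7
position: [523.1, -163.3, 49.6]
eef_rot: [-3.142, 0.002, -1.843]
wrist_force: [-3.9, 3.6, 13.2]
width: 0.2
```

Emit:
{"fn": "apply_moves", "kwargs": {"increments": [{"x":-0.0005,"y":-0.002,"z":0,"turn":0,"gripper":-1},{"x":-0.0011,"y":-0.004,"z":0,"turn":0,"gripper":-1},{"x":-0.0011,"y":-0.004,"z":0,"turn":0,"gripper":-1}]}}

```text
t: 8.07
position: [521.9, -167.7, 49.6]
eef_rot: [3.142, 0.001, -1.843]
wrist_force: [-4.5, 1.9, 14.3]
width: 0.1
```

Emit:
{"fn": "apply_moves", "kwargs": {"increments": [{"x":-0.0005,"y":-0.002,"z":0,"turn":0,"gripper":-1},{"x":-0.001,"y":-0.0035,"z":0,"turn":0,"gripper":-1},{"x":-0.001,"y":-0.0035,"z":0,"turn":0,"gripper":-1}]}}

```text
t: 8.45
position: [521.5, -168.8, 49.6]
eef_rot: [3.142, 0.004, -1.842]
wrist_force: [-2.7, 5.7, 13.1]
width: -0.2
```

Emit:
{"fn": "apply_moves", "kwargs": {"increments": [{"x":0,"y":0,"z":0.003,"turn":0,"gripper":-1},{"x":0,"y":0,"z":0.006,"turn":0,"gripper":-1},{"x":0,"y":0,"z":0.03,"turn":0,"gripper":-1},{"x":0,"y":0,"z":0.07,"turn":0,"gripper":-1},{"x":-0.06,"y":0,"z":0.12,"turn":0,"gripper":-1}]}}

```text
t: 9.07
position: [474.9, -172.1, 158.3]
eef_rot: [-3.139, 0.002, -1.841]
wrist_force: [-0.5, -1.2, 1.3]
width: -0.1
```

Emit:
{"fn": "apply_moves", "kwargs": {"increments": [{"x":-0.06,"y":0,"z":0,"turn":0,"gripper":-1},{"x":-0.12,"y":0,"z":0,"turn":0,"gripper":-1},{"x":-0.12,"y":0,"z":0,"turn":0,"gripper":-1}]}}

```text
t: 9.45
position: [346.1, -172.2, 155.8]
eef_rot: [3.135, -0.001, -1.848]
wrist_force: [1.4, 0.1, -0.7]
width: 0.2
```

Run:
```python
from h import *
a=cap('top','top2.png');b=cap('side','side2.png')
i1=cv2.resize(a['image'][195:315,350:495,::-1],None,fx=4,fy=4,interpolation=cv2.INTER_CUBIC)
i2=cv2.resize(b['image'][160:280,270:415,::-1],None,fx=4,fy=4,interpolation=cv2.INTER_CUBIC)
cv2.imwrite('pics/c2.png',cv2.resize(np.hstack([i1,i2]),(800,331)))
print(sensors.sense()['wrist_force'])
```

```text
[ 0.69425872 -0.19238101  0.50516223]
```

View pics/c2.png

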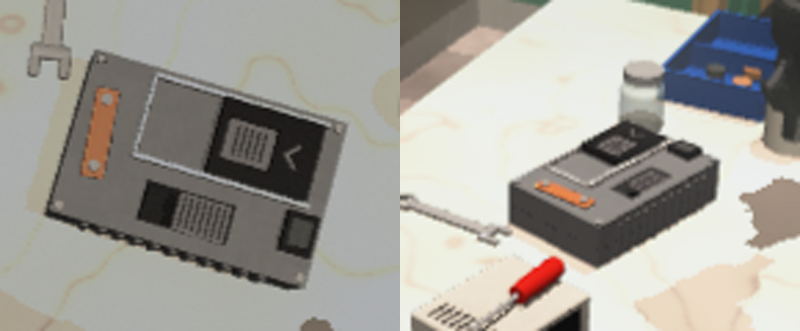

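Emit:
{"fn": "apply_moves", "kwargs": {"increments": [{"x":0.06,"y":-0.008,"z":0,"turn":0,"gripper":-1},{"x":0.12,"y":-0.016,"z":0,"turn":0,"gripper":-1},{"x":0.18,"y":-0.024,"z":0,"turn":0,"gripper":-1},{"x":0.24,"y":-0.034,"z":-0.02,"turn":0,"gripper":-1},{"x":0.245,"y":-0.034,"z":-0.05,"turn":0,"gripper":-1}]}}

```text
t: 10.18
position: [604.7, -205.9, 106.3]
eef_rot: [-3.135, 0.003, -1.842]
wrist_force: [0.0, 1.2, -0.9]
width: 0.3
```

Emit:
{"fn": "apply_moves", "kwargs": {"increments": [{"x":0,"y":0,"z":-0.01,"turn":0,"gripper":-1},{"x":0,"y":0,"z":-0.01,"turn":0,"gripper":-1},{"x":0,"y":0,"z":-0.01,"turn":0,"gripper":-1}]}}

```text
t: 10.55
position: [598.3, -207.0, 99.5]
eef_rot: [-3.139, -0.0, -1.844]
wrist_force: [0.7, -0.6, 0.6]
width: 0.1
```

Emit:
{"fn": "apply_moves", "kwargs": {"increments": [{"x":-0.01,"y":0.001,"z":0,"turn":0,"gripper":-1},{"x":-0.01,"y":0.001,"z":0,"turn":0,"gripper":-1},{"x":-0.01,"y":0.001,"z":-0.01,"turn":0,"gripper":-1},{"x":-0.01,"y":0.001,"z":-0.01,"turn":0,"gripper":-1}]}}

```text
t: 11.05
position: [586.6, -205.4, 86.5]
eef_rot: [3.139, 0.0, -1.844]
wrist_force: [-0.6, -0.1, -0.0]
width: 0.2
```

Run:
```python
from h import *
a=cap('top','top3.png');b=cap('side','side3.png')
i1=cv2.resize(a['image'][195:315,350:495,::-1],None,fx=4,fy=4,interpolation=cv2.INTER_CUBIC)
i2=cv2.resize(b['image'][160:280,290:435,::-1],None,fx=4,fy=4,interpolation=cv2.INTER_CUBIC)
cv2.imwrite('pics/c3.png',cv2.resize(np.hstack([i1,i2]),(800,331)))
print(sensors.sense()['position'])
```

```text
[ 587.38688475 -205.52045015   87.24061153]
```

View pics/c3.png

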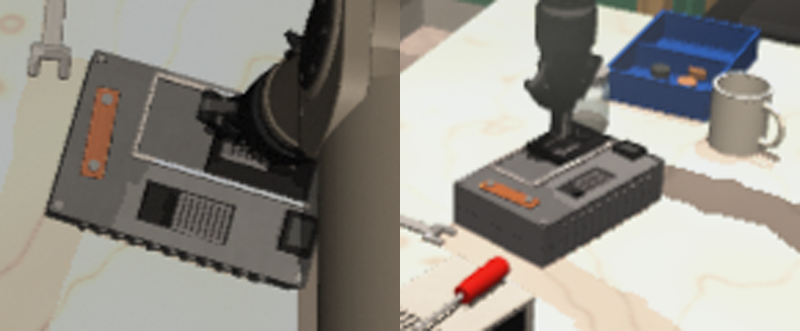

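Emit:
{"fn": "apply_moves", "kwargs": {"increments": [{"x":0,"y":0,"z":-0.006,"turn":0,"gripper":-1},{"x":0,"y":0,"z":-0.013,"turn":0,"gripper":-1},{"x":0,"y":0,"z":-0.013,"turn":0,"gripper":-1}]}}

```text
t: 11.52
position: [586.8, -205.4, 73.6]
eef_rot: [3.139, 0.0, -1.844]
wrist_force: [0.2, 0.1, 0.6]
width: 0.2
```

Emit:
{"fn": "apply_moves", "kwargs": {"increments": [{"x":0,"y":0,"z":-0.001,"turn":0,"gripper":-1},{"x":0,"y":0,"z":-0.002,"turn":0,"gripper":-1},{"x":0,"y":0,"z":-0.002,"turn":0,"gripper":-1}]}}

```text
t: 11.9
position: [587.6, -205.7, 72.8]
eef_rot: [-3.141, -0.0, -1.844]
wrist_force: [0.5, -0.4, -0.5]
width: -0.0
```

Emit:
{"fn": "apply_moves", "kwargs": {"increments": [{"x":0,"y":0,"z":-0.001,"turn":0,"gripper":-1},{"x":0,"y":0,"z":-0.001,"turn":0,"gripper":-1}]}}

```text
t: 12.15
position: [587.5, -205.6, 71.7]
eef_rot: [3.141, -0.0, -1.844]
wrist_force: [0.5, 0.4, -0.2]
width: -0.1
```

Emit:
{"fn": "apply_moves", "kwargs": {"increments": [{"x":0,"y":0,"z":-0.001,"turn":0,"gripper":-1},{"x":0,"y":0,"z":-0.001,"turn":0,"gripper":-1}]}}

```text
t: 12.4
position: [587.5, -205.7, 70.6]
eef_rot: [3.141, -0.0, -1.844]
wrist_force: [-0.4, -0.0, -1.0]
width: 0.3
```

Emit:
{"fn": "apply_moves", "kwargs": {"increments": [{"x":0,"y":0,"z":-0.001,"turn":0,"gripper":-1},{"x":0,"y":0,"z":-0.001,"turn":0,"gripper":-1}]}}

```text
t: 12.65
position: [587.7, -205.7, 70.2]
eef_rot: [-3.141, -0.0, -1.844]
wrist_force: [-0.8, 0.3, 2.5]
width: -0.0
```

Emit:
{"fn": "apply_moves", "kwargs": {"increments": [{"x":0,"y":0,"z":-0.001,"turn":0,"gripper":-1},{"x":0,"y":0,"z":-0.001,"turn":0,"gripper":-1}]}}

```text
t: 12.9
position: [587.7, -205.7, 69.3]
eef_rot: [-3.141, -0.0, -1.844]
wrist_force: [-2.2, 0.0, 5.3]
width: -0.1
```

Emit:
{"fn": "apply_moves", "kwargs": {"increments": [{"x":0,"y":0,"z":-0.001,"turn":0,"gripper":-1},{"x":0,"y":0,"z":-0.001,"turn":0,"gripper":-1}]}}

```text
t: 13.15
position: [587.7, -205.7, 68.5]
eef_rot: [-3.141, -0.0, -1.844]
wrist_force: [-2.7, 0.5, 5.4]
width: -0.3
```

Contact at about z 70, as specified, and the tab goes down (so the lock bar is clear). Pressing on.

Emit:
{"fn": "apply_moves", "kwargs": {"increments": [{"x":0,"y":0,"z":-0.001,"turn":0,"gripper":-1},{"x":0,"y":0,"z":-0.002,"turn":0,"gripper":-1},{"x":0,"y":0,"z":-0.002,"turn":0,"gripper":-1}]}}

```text
t: 13.52
position: [587.8, -205.7, 67.1]
eef_rot: [-3.141, -0.0, -1.844]
wrist_force: [-3.5, -0.1, 9.0]
width: 0.2
```

Emit:
{"fn": "apply_moves", "kwargs": {"increments": [{"x":0,"y":0,"z":-0.001,"turn":0,"gripper":-1},{"x":0,"y":0,"z":-0.002,"turn":0,"gripper":-1},{"x":0,"y":0,"z":-0.002,"turn":0,"gripper":-1}]}}

```text
t: 13.9
position: [587.8, -205.7, 65.6]
eef_rot: [-3.141, -0.0, -1.844]
wrist_force: [-3.6, 0.4, 11.3]
width: 0.3
```

Emit:
{"fn": "apply_moves", "kwargs": {"increments": [{"x":0,"y":0,"z":-0.001,"turn":0,"gripper":-1},{"x":0,"y":0,"z":-0.001,"turn":0,"gripper":-1}]}}

```text
t: 14.15
position: [587.8, -205.7, 64.9]
eef_rot: [-3.141, -0.0, -1.844]
wrist_force: [-4.9, 0.6, 11.2]
width: -0.1
```

Emit:
{"fn": "apply_moves", "kwargs": {"increments": [{"x":0,"y":0,"z":-0.001,"turn":0,"gripper":-1},{"x":0.0005,"y":0.002,"z":-0.001,"turn":0,"gripper":-1},{"x":0.0011,"y":0.004,"z":-0.001,"turn":0,"gripper":-1},{"x":0.0016,"y":0.006,"z":-0.001,"turn":0,"gripper":-1},{"x":0.0022,"y":0.008,"z":-0.001,"turn":0,"gripper":-1}]}}

```text
t: 14.78
position: [589.9, -198.5, 64.6]
eef_rot: [-3.14, -0.002, -1.845]
wrist_force: [-6.1, -0.2, 14.8]
width: -0.2
```

Emit:
{"fn": "apply_moves", "kwargs": {"increments": [{"x":0.0006,"y":0.002,"z":0,"turn":0,"gripper":-1},{"x":0.0011,"y":0.004,"z":0,"turn":0,"gripper":-1},{"x":0.0017,"y":0.006,"z":0,"turn":0,"gripper":-1},{"x":0.0022,"y":0.008,"z":0,"turn":0,"gripper":-1}]}}

```text
t: 15.28
position: [592.2, -190.5, 64.5]
eef_rot: [-3.14, -0.002, -1.845]
wrist_force: [-5.6, 0.1, 14.6]
width: 0.5
```

Emit:
{"fn": "apply_moves", "kwargs": {"increments": [{"x":0.0006,"y":0.002,"z":0,"turn":0,"gripper":-1},{"x":0.0011,"y":0.004,"z":0,"turn":0,"gripper":-1},{"x":0.0017,"y":0.006,"z":0,"turn":0,"gripper":-1},{"x":0.0022,"y":0.008,"z":0,"turn":0,"gripper":-1},{"x":0.0028,"y":0.01,"z":0,"turn":0,"gripper":-1}]}}

```text
t: 15.9
position: [595.1, -180.4, 64.5]
eef_rot: [-3.14, -0.001, -1.844]
wrist_force: [-6.1, 1.1, 14.2]
width: 0.3
```

Run:
```python
from h import *
a=cap('top','top4.png');b=cap('side','side4.png')
i1=cv2.resize(a['image'][195:315,350:495,::-1],None,fx=4,fy=4,interpolation=cv2.INTER_CUBIC)
i2=cv2.resize(b['image'][160:280,290:435,::-1],None,fx=4,fy=4,interpolation=cv2.INTER_CUBIC)
cv2.imwrite('pics/c4.png',cv2.resize(np.hstack([i1,i2]),(800,331)))
```

```text
(no output)
```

View pics/c4.png

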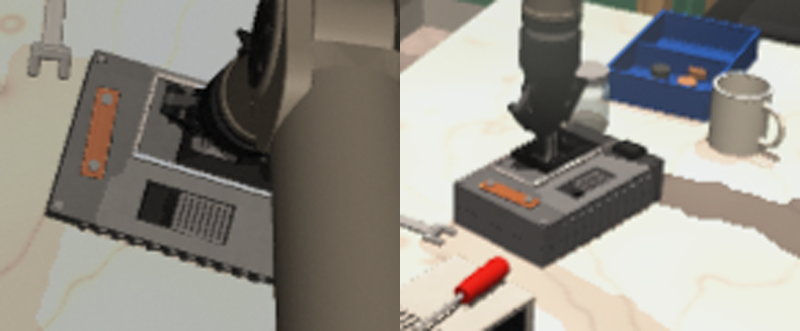

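Emit:
{"fn": "apply_moves", "kwargs": {"increments": [{"x":0.0006,"y":0.002,"z":0,"turn":0,"gripper":-1},{"x":0.0011,"y":0.004,"z":0,"turn":0,"gripper":-1},{"x":0.0017,"y":0.006,"z":0,"turn":0,"gripper":-1},{"x":0.0022,"y":0.008,"z":0,"turn":0,"gripper":-1},{"x":0.0028,"y":0.01,"z":0,"turn":0,"gripper":-1}]}}

```text
t: 16.62
position: [598.0, -170.4, 64.6]
eef_rot: [-3.14, -0.001, -1.844]
wrist_force: [-4.5, 0.2, 14.1]
width: -0.4
```

Emit:
{"fn": "apply_moves", "kwargs": {"increments": [{"x":0.0006,"y":0.002,"z":0,"turn":0,"gripper":-1},{"x":0.0011,"y":0.004,"z":0,"turn":0,"gripper":-1},{"x":0.0017,"y":0.006,"z":0,"turn":0,"gripper":-1},{"x":0.0022,"y":0.008,"z":0,"turn":0,"gripper":-1},{"x":0.0028,"y":0.01,"z":0,"turn":0,"gripper":-1}]}}

```text
t: 17.25
position: [601.0, -160.3, 64.6]
eef_rot: [-3.139, -0.001, -1.844]
wrist_force: [-4.7, -0.6, 13.9]
width: 0.1
```

Emit:
{"fn": "apply_moves", "kwargs": {"increments": [{"x":0.0006,"y":0.002,"z":0,"turn":0,"gripper":-1},{"x":0.0011,"y":0.004,"z":0,"turn":0,"gripper":-1},{"x":0.0017,"y":0.006,"z":0,"turn":0,"gripper":-1},{"x":0.0022,"y":0.008,"z":0,"turn":0,"gripper":-1}]}}

```text
t: 17.75
position: [603.3, -152.3, 64.5]
eef_rot: [-3.139, -0.001, -1.844]
wrist_force: [-4.7, -0.3, 14.1]
width: -0.1
```

Emit:
{"fn": "apply_moves", "kwargs": {"increments": [{"x":0.0003,"y":0.001,"z":0,"turn":0,"gripper":-1},{"x":0.0006,"y":0.002,"z":0,"turn":0,"gripper":-1},{"x":0.0009,"y":0.003,"z":0,"turn":0,"gripper":-1}]}}

```text
t: 18.12
position: [604.2, -149.2, 64.6]
eef_rot: [-3.139, -0.001, -1.844]
wrist_force: [-4.0, 0.4, 13.4]
width: -0.5
```

Emit:
{"fn": "apply_moves", "kwargs": {"increments": [{"x":0.0003,"y":0.001,"z":0,"turn":0,"gripper":-1},{"x":0.0006,"y":0.002,"z":0,"turn":0,"gripper":-1}]}}

```text
t: 18.38
position: [604.6, -148.0, 64.6]
eef_rot: [-3.139, -0.002, -1.845]
wrist_force: [-4.5, -0.7, 14.4]
width: -0.3
```

Emit:
{"fn": "apply_moves", "kwargs": {"increments": [{"x":0.0003,"y":0.001,"z":0,"turn":0,"gripper":-1},{"x":0.0006,"y":0.002,"z":0,"turn":0,"gripper":-1},{"x":0.0006,"y":0.002,"z":0,"turn":0,"gripper":-1}]}}

```text
t: 18.75
position: [604.6, -148.0, 64.5]
eef_rot: [-3.14, -0.005, -1.846]
wrist_force: [-5.5, -2.5, 13.2]
width: -0.1
```

Emit:
{"fn": "apply_moves", "kwargs": {"increments": [{"x":0,"y":0,"z":0.003,"turn":0,"gripper":-1},{"x":0,"y":0,"z":0.006,"turn":0,"gripper":-1},{"x":0,"y":0,"z":0.02,"turn":0,"gripper":-1},{"x":0,"y":0,"z":0.06,"turn":0,"gripper":-1},{"x":0,"y":0,"z":0.12,"turn":0,"gripper":-1}]}}

```text
t: 19.38
position: [603.2, -143.6, 180.6]
eef_rot: [3.136, 0.001, -1.843]
wrist_force: [0.8, -0.4, 1.3]
width: -0.3
```

Emit:
{"fn": "apply_moves", "kwargs": {"increments": [{"x":-0.06,"y":0,"z":0,"turn":0,"gripper":-1},{"x":-0.12,"y":0,"z":0,"turn":0,"gripper":-1},{"x":-0.18,"y":0,"z":0,"turn":0,"gripper":-1},{"x":-0.22,"y":0,"z":0,"turn":0,"gripper":-1},{"x":-0.22,"y":0,"z":0,"turn":0,"gripper":-1}]}}

```text
t: 20.0
position: [381.8, -144.4, 181.6]
eef_rot: [3.14, -0.001, -1.846]
wrist_force: [1.1, -0.0, -0.3]
width: 0.3
```

Run:
```python
from h import *
a=cap('top','top5.png');b=cap('side','side5.png')
i1=cv2.resize(a['image'][195:315,350:495,::-1],None,fx=5,fy=5,interpolation=cv2.INTER_CUBIC)
cv2.imwrite('pics/c5.png',i1); print(sensors.sense()['position'])
```

```text
[ 385.54137384 -144.35955786  182.23920267]
```

View pics/c5.png

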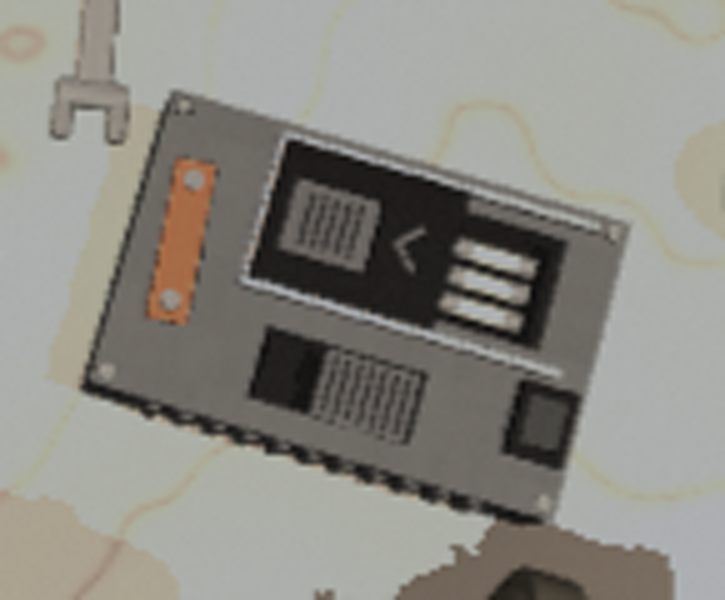

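View pics/side5.png

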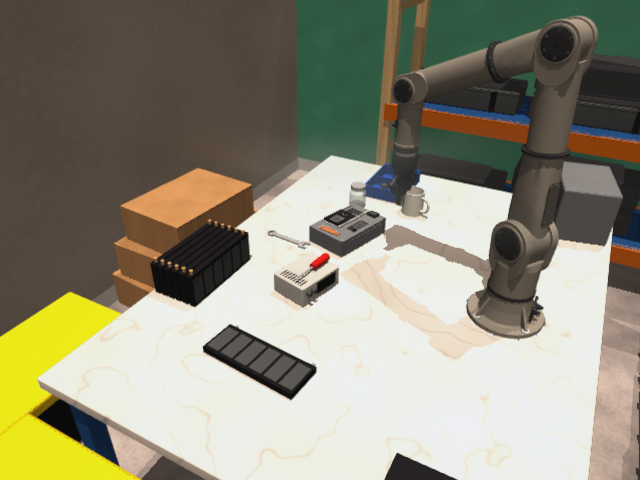

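Run:
```python
from h import *
d=dict(np.load('pics/top5.npz')); c,s=np.cos(-.2736),np.sin(-.2736);R=np.array([[c,-s],[s,c]]);t=np.array([566.78,-166.49])
for n,x,y,z in(('tab',330,225,70),('padR',416,408,55),('padL',318,378,55),('bus',183,241,64)):
    w=ray(d,350+(x+.5)/5-.5,195+(y+.5)/5-.5,z)[:2]; print(n,R.T@(w-t))
```

```text
tab [30.27124119 24.71601345]
padR [-41.2390405  -39.69035381]
padL [-40.6368552    9.12059088]
bus [ 3.80356615 89.90008363]
```

Tab at (30, 25), exactly tab_open. The pad lies at the -y end, and the bus bar is unmoved. Handing in.

Run:
```python
from station import robot
print(robot.job_done())
```

```text
the job is handed in; nothing more can be done
None
```

The fuse bay is open: I slid the lock switch across and then slid the cover to its fully open stop. The job was handed in at about 20 s; the interface gives no verdict.

- **Switch:** I felt the pad's top about 5.5 mm below the deck and pressed it about 5 mm (roughly 13 N). I then dragged it along -y until the fingers stopped after about 29 mm. The last picture shows the pad at the -y end of its slot.
- **Cover:** Contact with the tab came at the expected height, z about 70. I pressed it about 5.5 mm (roughly 14 N) and slid the cover about 60 mm to the stop. The tab's centre then measured (30.3, 24.7) mm on the unit, against (30, 25) expected.
- **Forces and surroundings:** The highest vertical force read at the end of a move was about 15 N, against the 35 N limit. The bus bar measured in the same place before and after. The wrench, screwdriver, module, jar and mug look unmoved in the pictures, though I did not measure them.
- **Disagreements:** While pressing, the sideways force readings had an offset of about 5 N. They did not show the cover's sliding resistance clearly, so I confirmed its movement with a picture. The measured TCP position also differed from the commanded one by about 2 mm. After one fast retreat it was about 11 mm off, which I corrected before descending on the tab.

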